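# Uncover the oil filler port of the seamer's gear unit

## Task

The can seamer's gear unit is due for oil, so uncover its filler port. Push down the front edge of the steel dust hood until its catch lets go and it pops ajar, then swing the hood right over onto its rear stop. Then press the flat swivel cover down on its sprung pivot, swing it sideways off the port to the end of its travel, and let it spring up into its parking notch; do it gently and leave the things standing around where they are.

Things in the scene. Friction and masses are not known exactly. Their poses are not given: they have to be found in the camera images.
- gear_unit: fixed grey gear unit with a steel hood on its deck, 170 x 210 mm in plan without foot flange and motor; origin at the centre of its underside, on the table; x from its front (sight glass, facing the robot) to its rear (hood hinge), y to its left (sprocket side; motor on the right, up to 92 mm high), z up. Its flat deck is 90 mm above the table
- hood (a joint): hood angle, rad: 0 shut on its catch, about 0.3 popped ajar, 2.0 open on its rear stop. The hood is an upside-down sheet-steel tray, 156 mm front to rear, 196 mm wide, 31 mm high, walls 3 mm, 0.25 kg, hinged along its lower rear edge. Ajar, it rests loosely on a plunger (spring-lifted) and swings on freely; beyond about 1.3 rad it falls open by itself
- hood_hinge (a point): middle of the hood's hinge line, 78 mm behind the unit's centre, 97 mm above the table; the hinge axis is the unit's y
- hood_lip (a point): middle of the hood's lower front edge, 156 mm from the hinge line, 97 mm above the table when shut and about 143 mm when ajar; moves with the hood. A fingertip tilted about 40 degrees (pointing forward and down) can reach under it and lift it over
- hood_front (a point): where to press: on the hood's upper face (128 mm above the table when shut), 15 mm behind its front edge, half-way across; moves with the hood. It yields at about 7 N, by 5 mm down to a firm stop (-0.035 rad), which rolls the catch aside (released after about 3 mm); when let go, the plunger lifts the hood to 0.3 rad in about a second
- cover (a joint): swing of the swivel cover, rad, anticlockwise from above: 0 over the port (pointing to the unit's rear), 1.57 parked (pointing to the unit's left, +y), firm stop at 1.60. A flat steel plate 5 mm thick, 124 mm long, with a round head of 58 mm diameter 75 mm from its pivot. Turning it takes about 0.15 N m, once it is pressed down
- cover_lift (a joint): how far the cover is pressed down, m: 0 up in a notch (it cannot turn), free to turn from 0.005, firm stop at 0.0065; the spring needs 4 N at first, 9 N at the stop. Out of the first notch, the dark notched index plate over the pivot (68 mm diameter) keeps it down until it springs up in the second notch, from about 1.53 rad of swing on
- cover_thumb (a point): where to press and push: centre of the cover's round head on its upper face, 104 mm above the table when up; moves with the cover
- cover_tab (a point): middle of the top edge of the cover's upturned thumb tab, on the side of the head towards which it swings: an upright lip 3 mm thick, 44 mm long, parallel to the line from pivot to head, rising 18 mm above the plate, its inner face 26 mm from the head's centre. A fingertip standing on the head pushes against this inner face
- cover_pivot (a point): on the pivot axis (upright) at the level of the cover's upper face when up; 75 mm in front of the port; the index plate and screw head rise 12 mm above this point
- port (a point): centre of the filler port's mouth in the deck, 40 mm diameter, 90 mm above the table
- oil_can: orange oil can with bent spout, 152 mm high, bystander; origin under its middle
- spanner_13: flat steel spanner, 149 mm, bystander
- sealed_can_1: closed food can, 71 mm wide, 107 mm high, bystander; origin under its middle
- sealed_can_2: closed food can like the first, bystander
- sealed_can_3: closed food can like the first, bystander
- seam_gauge: seam micrometer, 157 mm, bystander
- tape_roll: roll of tape, 68 mm, bystander
- bench_brush: bench brush, 271 mm, bystander
- lid_stack_1: sleeve of can lids, 73 mm wide, 86 mm high, bystander

How it is judged:
On the way, in this order (a step that is already met when the one before it is completed fails the run):
1. the hood has popped ajar (value of joint hood above 0.2 rad), for 0.2 s.
2. the hood is swung over to its rear stop (value of joint hood above 1.85 rad), for 0.2 s.
3. the cover is swung to the end of its travel and has sprung up in the parking notch (value of joint cover above 1.5 rad and value of joint cover_lift below 0.002 m), for 0.2 s.
At the end, for the whole second after the job is handed in: The hood rests on its rear stop (over 1.85 rad), the cover is parked (over 1.5 rad of swing) and has sprung up into its parking notch (pressed down by less than 2 mm), so the port is wide open (all of step 3 and value of joint hood above 1.85 rad); the robot touches nothing.
It fails at once if the hood is pressed with more than 40 N (contact force between any of the fingers, the arm and hood above 40 N).
It fails at once if the cover is pressed or pushed with more than 40 N (contact force between any of the fingers, the arm and cover above 40 N).
It fails at once if a thing standing around is moved by more than 30 mm (distance of any of oil_can, spanner_13, sealed_can_1, sealed_can_2, sealed_can_3, seam_gauge, tape_roll, bench_brush, lid_stack_1 from where it was at the start of the episode above 0.03 m).
It also fails if it takes over 51 s, if anything falls off the work surface, if the arm or the gripper's body presses on something with over 40 N, if the wrist force passes 120 N, or if a joint passes its speed limit or range.

## Robot

A 6-joint arm with a two-finger parallel gripper is mounted at the origin on the work surface; the furniture and walls round the work are solid. World frame = base frame: x ahead of the robot, y to its left, z up, the work surface at z = 0. Lengths are in m, angles in rad, forces in N, time in s.
With the tool pointing down it reaches from about 0.375 to 0.925 m from the base axis. Payload 5.7 kg.
Tool frame: the origin (TCP) lies on the centre line of the jaws, within the pads' length; the fingertips stand 11 mm ahead of it and the grasp point (between the pads) lies 8 mm behind it (ctrl.tip_extent is the distance from the TCP to the fingertips, in m); z points along the fingers, y is the direction in which the jaws open and shut (so a half turn about z gives the same grasp; the last joint's range is limited). The gripper opens to 85 mm and grips with 20 to 120 N. Pads are 22 mm wide; open, the fingers measure 114 mm over their backs; the gripper's body (76 mm by 85 mm) begins 54 mm behind the grasp point. The pads swing forward as they close: fully open they stand 13 mm farther back than shut.
Start: joints at [1.016, 0.359, 1.51, -0, 1.272, -0.115], TCP at [0.255, 0.543, 0.242] pointing down, gripper open.
Joint ranges: [-2.97, 2.97], [-1.01, 2.36], [0.21, 2.38], [-0.96, 4.11], [0.2, 2.71], [-2.98, 2.98]. Speed limits (rad/s): [2.39, 2.39, 3.14, 3.14, 3.14, 3.14].

## Interface

Orientations are given as a unit quaternion [w, x, y, z].
In Python, from plant import ctrl gives the robot as it stands. The module is installed in compiled form; this text tells all that it offers.
- The arm moves only by the shell command python3 -m handwheel 'ROWS' [OPENING]. ROWS is JSON, one flat list of numbers, 6 for each row, row after row: the shift along the tool's x, y, z in cm, then the turn, a rotation vector about the tool's x, y, z in rad. A call has exactly 5 rows; each row shifts and turns the pose as measured when the row begins, along the tool's axes as they then stand; what a row does not reach is not made up. A row lasts 1/8 s, in which the tool goes at most 62.5 mm and 10.7 degrees, less where a joint would pass 70% of its speed; a pose out of reach is approached as far as the arm can. A call is refused whole if a number of a shift passes 6.25 or a number of a turn 0.188, either way. A call with a gripper value outside its range is refused whole. OPENING is the opening, from 0 (shut) to 1 (fully open), set as the call begins (- or left out, the last holds). The fingers move at their own pace and stop on an object; the grip force is fixed at half the most. Time passes only in rows, so rows that do not move let the fingers close, or fill a call up. It gives the time, the measured TCP pose, the force and the opening at its end, in the units of the state.
- ctrl.observe(): the state, without advancing time (a new reading comes with each control period).
- ctrl.capture(name): name is "side" or "top"; returns the picture (384x512x3 uint8, red, green, blue); there is no depth.
- ctrl.camera_info(name): a dict with "fx", "fy", "cx", "cy" (pixels), "cam_to_world" (4x4, takes a point from camera to world coordinates). Camera axes: x right, y up, looking along -z (the intrinsics and any distortion apply to the point x, -y, -z); pixel columns grow to the right and rows downward; lengths in m; the calibration is good to about 2 mm. A picture is of the moment at which its call begins. camera_info takes no time and is no camera call.
- ctrl.sign_off(): hands the job in, once; it reports no verdict.
The state is a dict: "time_s": time; "qpos": joint angles; "qvel": joint speeds; "effort": joint torques, N m; "position": TCP position; "tool_rot": TCP orientation; "wrist_force": force on the tool from outside, world axes, zero at the start; "wrist_torque": the same for the moment, N m; "opening": opening from 0.0 (shut) to 1.0 (fully open).
Only numpy, scipy, OpenCV 4.12 (cv2) and the standard library are available. Lean on these libraries where they do the work, as an engineer would, in place of code of your own. Each camera call takes 0.05 s, during which the arm holds its last target. There are 200 camera calls.

## Working session

There is one attempt and no reset: what is moved stays moved. The work goes in short steps, Python scripts to look and compute and a shell command to move; the robot and the scene stay as the last step left them, time stands still between calls to the robot, and variables do not carry over. Pictures are saved under pics/ and viewed, about 8 in all and at most 12, crops included, and the job is handed in when it is done.

```bash
mkdir -p pics; python3 - <<'E'
from plant import ctrl
import cv2
for n in ("side","top"):
    cv2.imwrite(f"pics/{n}0.png",cv2.resize(ctrl.capture(n)[:,:,::-1],(800,600),interpolation=cv2.INTER_CUBIC))
    i=ctrl.camera_info(n);print(n,i)
print(ctrl.observe())
E
```

```text
side {'fx': 495.2657108514461, 'fy': 495.2657108514461, 'cx': 269.82204607195524, 'cy': 192.9932434224333, 'cam_to_world': array([[-0.97040008,  0.11973655, -0.20973042,  0.11463991],
       [-0.24026936, -0.5663295 ,  0.78837905,  1.61144565],
       [-0.02437874,  0.81543489,  0.57833522,  1.24947277],
       [ 0.        ,  0.        ,  0.        ,  1.        ]])}
top {'fx': 479.02624805316566, 'fy': 479.02624805316566, 'cx': 268.61453434721716, 'cy': 193.22002364450302, 'cam_to_world': array([[ 0.00404871,  0.99754635, -0.06989198,  0.4211856 ],
       [-0.9999342 ,  0.00478876,  0.01042416,  0.04503368],
       [ 0.01073328,  0.06984518,  0.9975001 ,  1.7116233 ],
       [ 0.        ,  0.        ,  0.        ,  1.        ]])}
{'time_s': 0.1, 'qpos': array([ 1.01584494e+00,  3.59433428e-01,  1.51131037e+00, -2.33319229e-05,
        1.27253148e+00, -1.15145004e-01]), 'qvel': array([ 7.23891859e-04,  6.43329747e-05, -1.95209478e-03, -2.66278629e-04,
        6.67562318e-05,  1.00661314e-03]), 'effort': array([-2.06929981e-04, -5.28658569e+01, -2.79349512e+01, -3.34164897e-04,
        5.28382778e-03,  2.22652437e-05]), 'position': array([0.25518073, 0.54237162, 0.24154264]), 'tool_rot': array([-2.66108872e-04,  2.18131716e-01,  9.75918975e-01, -7.98199568e-04]), 'wrist_force': array([ 0.48252648,  0.01349463, -0.0497443 ]), 'wrist_torque': array([ 0.01975532,  0.07948801, -0.01373241]), 'opening': 1.00007851610254}
```

View pics/side0.png

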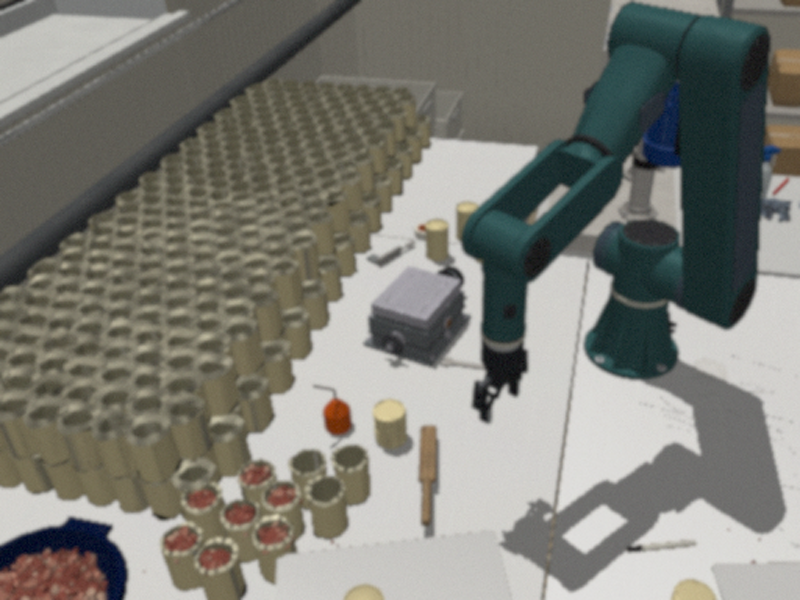

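View pics/top0.png

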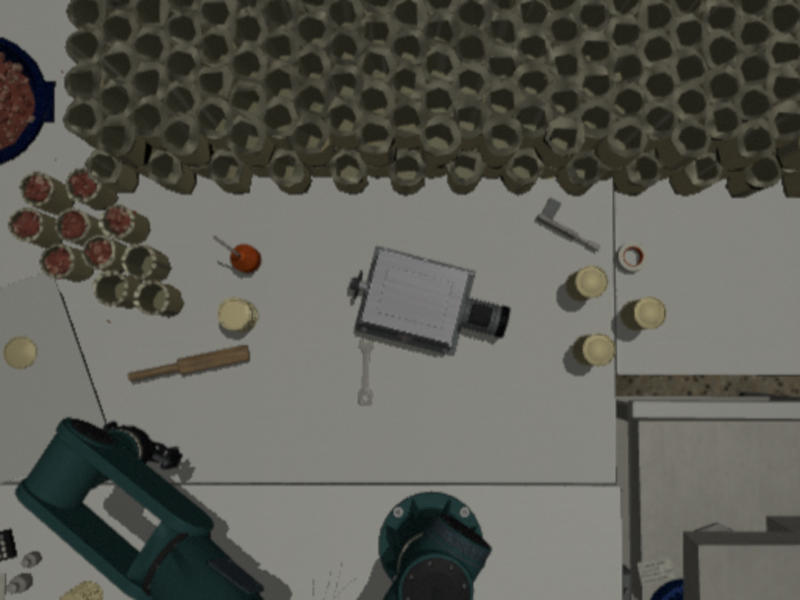

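The side view shows the hood at about (415,297) and the arm at the right. In the top view the hood spans about (355–475, 247–350), with its hinge edge at the top (the rear), its motor on the right and the sprocket on the left.

```bash
cat > h.py <<'E'
import numpy as np
from plant import ctrl
def ray(n,u,v,z):
    i=ctrl.camera_info(n);T=np.array(i["cam_to_world"])
    d=T[:3,:3]@np.array([(u-i["cx"])/i["fx"],-(v-i["cy"])/i["fy"],-1]);o=T[:3,3]
    return o+d*(z-o[2])/d[2]
def proj(n,p):
    i=ctrl.camera_info(n);T=np.array(i["cam_to_world"])
    c=T[:3,:3].T@(np.array(p)-T[:3,3]);return i["cx"]+i["fx"]*c[0]/-c[2],i["cy"]-i["fy"]*c[1]/-c[2]
E
python3 - <<'E'
from plant import ctrl
import cv2
a=ctrl.capture("top")[150:235,218:338,::-1];cv2.imwrite("pics/topc.png",cv2.resize(a,None,fx=6.5,fy=6.5,interpolation=cv2.INTER_CUBIC))
E
```

```text
(no output)
```

View pics/topc.png

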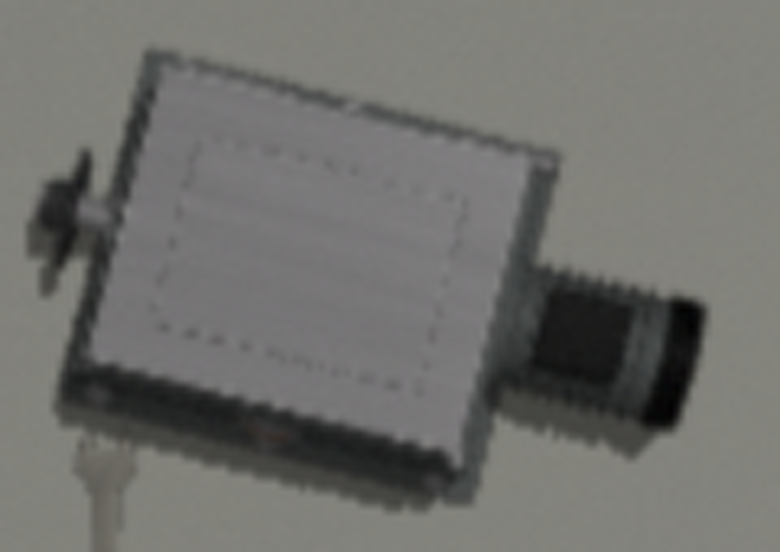

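The crop shows the hood's top face with corners at about (160,65), (533,158), (462,462) and (88,360). The front faces the lower left of the picture, with the red sight glass at (270,430).

```bash
python3 - <<'E'
from h import *
P=np.array([ray("top",218+(u+.5)/6.5-.5,150+(v+.5)/6.5-.5,.128) for u,v in [(160,65),(533,158),(462,462),(88,360)]])
RL,RR,FR,FL=P
print(P.round(4)); print([np.linalg.norm(a-b).round(4) for a,b in((RL,RR),(RR,FR),(FR,FL),(FL,RL))])
ex=(RL+RR-FL-FR)[:2];ey=(RL+FL-RR-FR)[:2]
y1=np.arctan2(ex[1],ex[0]);y2=np.arctan2(-ey[0],ey[1]);print("yaw",y1,y2)
yaw=(y1+y2)/2;c=P.mean(0)[:2];R=np.array([[np.cos(yaw),-np.sin(yaw)],[np.sin(yaw),np.cos(yaw)]])
print("c",c)
for n,o in dict(front=(-.063,0),hinge=(.078,0),lip=(-.078,0)).items():print(n,(c+R@np.array(o)).round(4))
# side-view check
for o in((.078,.098),(.078,-.098),(-.078,-.098),(-.078,.098)):
  print(np.array(proj("side",[*(c+R@np.array(o)),.128])).round(1)/.64)
E
```

```text
[[ 0.644   0.1169  0.128 ]
 [ 0.5971 -0.0742  0.128 ]
 [ 0.4416 -0.0381  0.128 ]
 [ 0.4926  0.1523  0.128 ]]
[np.float64(0.1968), np.float64(0.1596), np.float64(0.1971), np.float64(0.1554)]
yaw -0.22919766472669686 -0.25114036222906017
c [0.54384263 0.03922107]
front [0.4827 0.0542]
hinge [0.6196 0.0207]
lip [0.4681 0.0578]
[371.25    303.28125]
[408.59375 265.     ]
[461.09375 279.0625 ]
[426.5625 319.375 ]
```

```bash
cat >> h.py <<'E'
from scipy.spatial.transform import Rotation as Ro
YAW=-.242;C=np.array([.5438,.0392]);RU=np.array([[np.cos(YAW),-np.sin(YAW)],[np.sin(YAW),np.cos(YAW)]])
def u2w(x,y,z): return np.array([*(C+RU@[x,y]),z])
def w2u(p): return np.array([*(RU.T@(np.array(p)[:2]-C)),p[2]])
def todo(tip_u,tilt=0,yaw=0):
    "shift (cm, tool axes) and turn to bring the fingertip to unit-frame point, tilt about tool y"
    s=ctrl.observe();q=s["tool_rot"];R=Ro.from_quat([*q[1:],q[0]])
    x=-np.array([*RU[:,0],0]);y=np.array([*RU[:,1],0])
    G=Ro.from_rotvec([0,0,yaw])*Ro.from_matrix(np.c_[x,y,[0,0,-1]])*Ro.from_rotvec([0,-tilt,0])
    tcp=u2w(*tip_u)-G.as_matrix()[:,2]*ctrl.tip_extent
    now=s["position"]+R.as_matrix()[:,2]*ctrl.tip_extent
    print("t",s["time_s"],"tip_u",w2u(now).round(4),"F",s["wrist_force"].round(1),"open",round(s["opening"],2))
    print("shift cm",(R.inv().apply(tcp-s["position"])*100).round(2),"turn",(R.inv()*G).as_rotvec().round(3))
E
python3 -m handwheel '[-4.1,-3.4,0,0,0,0,-4.1,-3.4,0,0,0,0,-4.1,-3.4,0,0,0,0,-4.1,-3.4,0,0,0,0,-4.1,-3.4,0,0,0,0]' 0
python3 -m handwheel '[-4.1,-3.4,0,0,0,0,-4.1,-3.4,0,0,0,0,-4.1,-3.4,0,0,0,0,-4.1,-3.4,0,0,0,0,0,0,0,0,0,-0.18]'
python3 -c "
from h import *
print(ctrl.tip_extent)
todo((-.063,0,.14))"
```

```text
time_s: 0.78
position: [0.3702, 0.2982, 0.2404]
tool_rot: [-0.0, 0.215, 0.977, -0.0]
wrist_force: [0.7, 0.9, 0.7]
opening: 0.0
time_s: 1.4
position: [0.4655, 0.096, 0.2404]
tool_rot: [0.001, 0.126, 0.992, -0.001]
wrist_force: [-0.4, 0.6, 0.6]
opening: -0.002
0.011
t 1.4 tip_u [-0.0896  0.0364  0.2294] F [-0.4  0.6  0.6] open -0.0
shift cm [-2.69 -3.6   8.95] turn [-0.001  0.001 -0.011]
```

```bash
python3 -m handwheel '[-2.7,-3.6,1,0,0,-0.011,0,0,4,0,0,0,0,0,3,0,0,0,0,0,0.6,0,0,0,0,0,0,0,0,0]'
python3 -c "
from h import *
todo((-.063,0,.129))"
```

```text
time_s: 2.02
position: [0.4848, 0.0514, 0.1532]
tool_rot: [0.002, 0.121, 0.993, -0.0]
wrist_force: [-0.3, -0.6, 0.4]
opening: -0.001
t 2.025 tip_u [-0.0602 -0.0023  0.1422] F [-0.3 -0.6  0.4] open -0.0
shift cm [0.28 0.23 1.32] turn [-0.     0.004 -0.001]
```

```bash
python3 -m handwheel '[0.28,0.23,0.8,0,0,0,0,0,0.3,0,0,0,0,0,0.2,0,0,0,0,0,0.1,0,0,0,0,0,0.1,0,0,0]'
python3 -m handwheel '[0,0,0.1,0,0,0,0,0,0.1,0,0,0,0,0,0.1,0,0,0,0,0,0.1,0,0,0,0,0,0,0,0,0]'
python3 -c "
from h import *
todo((-.063,0,.129))"
```

```text
time_s: 2.65
position: [0.4845, 0.0551, 0.1401]
tool_rot: [0.004, 0.12, 0.993, -0.0]
wrist_force: [-0.4, -0.3, 0.0]
opening: -0.0
time_s: 3.28
position: [0.4842, 0.0552, 0.1376]
tool_rot: [0.004, 0.12, 0.993, 0.0]
wrist_force: [-2.1, 1.1, 3.0]
opening: 0.0
t 3.275 tip_u [-0.0616  0.0013  0.1266] F [-2.1  1.1  3. ] open 0.0
shift cm [ 0.13 -0.12 -0.24] turn [0.001 0.009 0.001]
```

```bash
python3 -m handwheel '[0,0,0.15,0,0,0,0,0,0.15,0,0,0,0,0,0.15,0,0,0,0,0,0.15,0,0,0,0,0,0.1,0,0,0]'
python3 -m handwheel '[0,0,0.1,0,0,0,0,0,0.1,0,0,0,0,0,0.1,0,0,0,0,0,0.1,0,0,0,0,0,0.1,0,0,0]'
```

```text
time_s: 3.9
position: [0.4836, 0.0554, 0.1339]
tool_rot: [0.004, 0.12, 0.993, 0.0]
wrist_force: [-5.7, 0.0, 15.7]
opening: 0.001
time_s: 4.53
position: [0.4835, 0.0554, 0.1339]
tool_rot: [0.005, 0.12, 0.993, 0.0]
wrist_force: [-5.3, -0.3, 14.6]
opening: -0.002
```

```bash
python3 -m handwheel '[0,0,-2,0,0,0,0,0,-5,0,0,0,5,0,-2,0,-0.18,0,4,0,0,0,-0.18,0,0,0,0,0,-0.18,0]'
python3 -m handwheel '[0,0,0,0,-0.15,0,0,0,0,0,0,0,0,0,0,0,0,0,0,0,0,0,0,0,0,0,0,0,0,0]'
python3 - <<'E'
from h import *
import cv2
todo((-.115,0,.13),.7)
a=ctrl.capture("side")[140:260,215:335,::-1];cv2.imwrite("pics/s1.png",cv2.resize(a,None,fx=5,fy=5,interpolation=cv2.INTER_CUBIC))
E
```

```text
time_s: 5.15
position: [0.4043, 0.0721, 0.221]
tool_rot: [0.253, 0.122, 0.959, -0.034]
wrist_force: [0.7, -1.1, 0.1]
opening: -0.002
time_s: 5.78
position: [0.4051, 0.066, 0.2206]
tool_rot: [0.289, 0.124, 0.948, -0.048]
wrist_force: [-0.7, -0.2, 1.0]
opening: -0.001
t 5.775 tip_u [-0.1349 -0.0075  0.2115] F [-0.7 -0.2  1. ] open -0.0
shift cm [3.04 0.92 7.85] turn [-0.03  -0.106 -0.008]
```

View pics/s1.png

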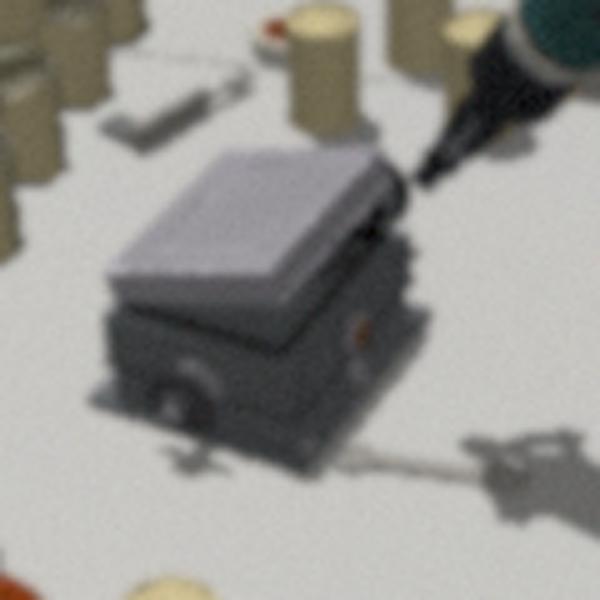

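The hood is ajar: its front edge, around (275,330), is raised above the deck. Next I bring the fingertip in front of the lip and below it.

```bash
python3 -m handwheel '[3,0.9,0,-0.03,-0.106,0,0,0,3.5,0,0,0,0,0,3.5,0,0,0,0,0,0.6,0,0,0,0,0,0,0,0,0]'
python3 -c "
from h import *
todo((-.085,0,.124),.7)"
```

```text
time_s: 6.45
position: [0.4379, 0.0615, 0.1884]
tool_rot: [0.304, 0.119, 0.944, -0.032]
wrist_force: [0.9, 1.1, -0.3]
opening: 0.001
t 6.45 tip_u [-0.1017 -0.0037  0.1794] F [ 0.9  1.1 -0.3] open 0.0
shift cm [1.96 0.32 5.48] turn [ 0.006 -0.078 -0.012]
```

```bash
python3 -c "
from h import *
print(ctrl.observe()['qpos'].round(3))"
```

```text
[ 0.17   0.058  2.336 -0.962  0.281 -0.276]
```

```bash
python3 -c "
from h import *
todo((-.115,0,.18),.45)"
python3 -m handwheel '[0,0,0,0,0.1,0,0,0,0,0,0.07,0,0,0,0,0,0,0,0,0,0,0,0,0,0,0,0,0,0,0]'
python3 -c "
from h import *
todo((-.115,0,.128),.45)
print(ctrl.observe()['qpos'].round(3))"
```

```text
t 6.45 tip_u [-0.1017 -0.0037  0.1794] F [ 0.9  1.1 -0.3] open 0.0
shift cm [ 0.86  0.37 -0.8 ] turn [ 0.007  0.172 -0.011]
time_s: 7.08
position: [0.4343, 0.0568, 0.1888]
tool_rot: [0.245, 0.124, 0.961, -0.032]
wrist_force: [0.2, 0.4, -0.3]
opening: -0.001
t 7.075 tip_u [-0.1052 -0.0093  0.1792] F [ 0.2  0.4 -0.3] open -0.0
shift cm [3.27 0.91 4.02] turn [-0.008  0.05  -0.012]
[ 0.118  0.042  2.251 -0.452  0.416 -0.821]
```

```bash
python3 -m handwheel '[1.4,0.5,1.5,0,0.05,0,1.2,0.4,1.5,0,0,0,0,0,0,0,0,0,0,0,0,0,0,0,0,0,0,0,0,0]'
python3 -c "
from h import *
todo((-.1,0,.126),.45)
print(ctrl.observe()['qpos'].round(3))"
```

```text
time_s: 7.7
position: [0.4259, 0.0681, 0.1498]
tool_rot: [0.222, 0.123, 0.967, -0.03]
wrist_force: [0.0, -1.2, 0.2]
opening: 0.002
t 7.7 tip_u [-0.1166 -0.0003  0.1399] F [ 0.  -1.2  0.2] open 0.0
shift cm [-0.89  0.05  1.98] turn [-0.008  0.001 -0.01 ]
[ 0.142  0.13   2.278 -0.51   0.357 -0.73 ]
```

```bash
python3 -m handwheel '[-0.3,0,1.0,0,0,0,-0.6,0,1.0,0,0,0,-0.5,0,0.2,0,0,0,-0.5,0,0.2,0,0,0,-0.4,0,0.2,0,0,0]'
python3 -c "
from h import *
todo((-.08,0,.126),.45)
print(ctrl.observe()['qpos'].round(3))"
```

```text
time_s: 8.32
position: [0.4603, 0.0591, 0.1366]
tool_rot: [0.223, 0.123, 0.967, -0.03]
wrist_force: [-0.4, 0.4, 0.0]
opening: 0.001
t 8.325 tip_u [-0.081  -0.0007  0.1267] F [-0.4  0.4  0. ] open 0.0
shift cm [-0.06  0.07  0.11] turn [-0.008  0.003 -0.01 ]
[ 0.099  0.2    2.24  -0.522  0.313 -0.75 ]
```

```bash
python3 -m handwheel '[-0.4,0,0.2,0,0,0,-0.4,0,0.2,0,0,0,-1.7,0,-1.6,0,0,0,0,0,0,0,0,0,0,0,0,0,0,0]'
python3 - <<'E'
from h import *
import cv2
todo((-.08,0,.126),.45)
print(ctrl.observe()['qpos'].round(3))
a=ctrl.capture("side")[140:260,215:335,::-1];cv2.imwrite("pics/s2.png",cv2.resize(a,None,fx=5,fy=5,interpolation=cv2.INTER_CUBIC))
E
```

```text
time_s: 8.95
position: [0.4757, 0.0543, 0.1571]
tool_rot: [0.221, 0.124, 0.967, -0.03]
wrist_force: [-2.2, 1.1, -0.4]
opening: 0.0
t 8.95 tip_u [-0.065  -0.0018  0.1472] F [-2.2  1.1 -0.4] open 0.0
shift cm [2.28 0.16 1.26] turn [-0.009 -0.001 -0.011]
[ 0.08   0.17   2.186 -0.398  0.387 -0.897]
```

View pics/s2.png

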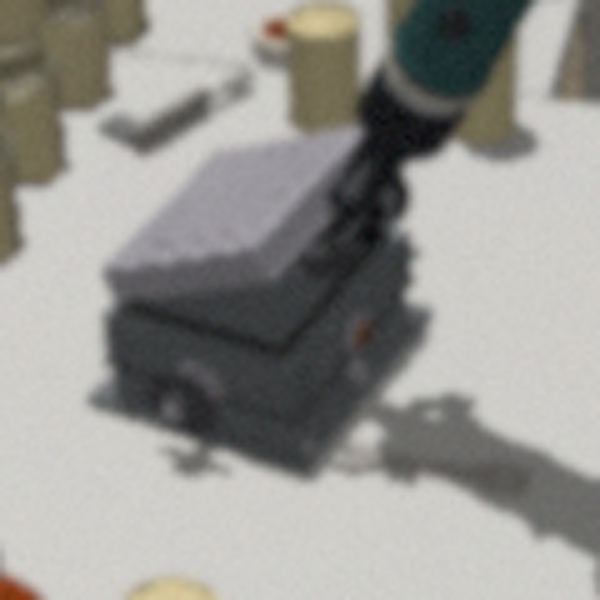

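The hood has opened further and the fingertip is under the lip at about (315,265), pushing with only about 2 N. I keep following the arc.

```bash
python3 -m handwheel '[-1.9,0,-1.3,0,0,0,-2.1,0,-1.0,0,0,0,-2.2,0,-0.7,0,0,0,0,0,0,0,0,0,0,0,0,0,0,0]'
python3 - <<'E'
from h import *
todo((-.08,0,.126),.45)
print(ctrl.observe()['qpos'].round(3))
E
```

```text
time_s: 9.62
position: [0.5119, 0.0432, 0.2061]
tool_rot: [0.215, 0.124, 0.968, -0.032]
wrist_force: [-2.0, 0.8, 0.8]
opening: 0.003
t 9.625 tip_u [-0.0272 -0.0039  0.1962] F [-2.   0.8  0.8] open 0.0
shift cm [7.77 0.36 4.11] turn [-0.013 -0.012 -0.009]
[ 0.043  0.123  2.054 -0.251  0.56  -1.088]
```

```bash
python3 -m handwheel '[-2.3,0,-0.5,0,0,0,-2.3,0,-0.2,0,0,0,-2.3,0,0.1,0,0,0,-2.3,0,0.4,0,0,0,0,0,0,0,0,0]'
python3 - <<'E'
from h import *
todo((-.08,0,.126),.45)
print(ctrl.observe()['qpos'].round(3))
E
```

```text
time_s: 10.25
position: [0.5857, 0.0228, 0.2394]
tool_rot: [0.208, 0.123, 0.97, -0.033]
wrist_force: [-0.4, -0.8, 0.2]
opening: 0.001
t 10.25 tip_u [ 0.0491 -0.0061  0.2294] F [-0.4 -0.8  0.2] open 0.0
shift cm [16.06  0.55  4.1 ] turn [-0.018 -0.026 -0.007]
[-0.01   0.178  1.87  -0.176  0.691 -1.215]
```

```bash
python3 -m handwheel '[-2.3,0,0.6,0,0,0,0,0,0,0,0,0,0,0,0,0,0,0,2,0,-3,0,0.15,0,4,3,-3,0,0.15,0]'
python3 -m handwheel '[2,5,-1,0,0.1,0,2,5,0,0,0,0,2,5,0,0,0,0,2,5,0,0,0,0,0,0,0,0,0,0]'
python3 - <<'E'
from h import *
import cv2
todo((-.08,0,.2),0)
print(ctrl.observe()['qpos'].round(3))
a=ctrl.capture("top")[130:240,208:348,::-1];cv2.imwrite("pics/t2.png",cv2.resize(a,None,fx=5.5,fy=5.5,interpolation=cv2.INTER_CUBIC))
E
```

```text
time_s: 10.88
position: [0.5285, 0.067, 0.2735]
tool_rot: [0.048, 0.127, 0.991, -0.015]
wrist_force: [0.5, -0.4, 0.0]
opening: -0.001
time_s: 11.5
position: [0.4938, 0.2879, 0.2779]
tool_rot: [-0.005, 0.128, 0.992, -0.01]
wrist_force: [-0.4, -0.9, -0.4]
opening: -0.002
t 11.5 tip_u [-0.1083  0.2292  0.2669] F [-0.4 -0.9 -0.4] open -0.0
shift cm [ -3.22 -22.75   7.15] turn [-0.021 -0.007 -0.016]
[ 0.415  0.299  1.51  -0.013  1.352 -0.895]
```

View pics/t2.png

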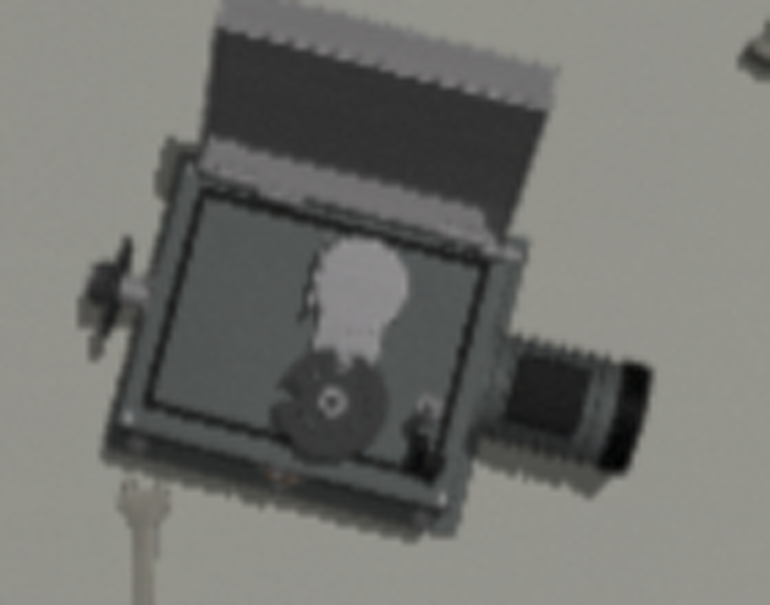

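The hood lies open on its rear stop. The index plate's screw is at (332,403), the cover head's centre at about (361,286) and the thumb tab at about (310,290).

```bash
python3 - <<'E'
from h import *
f=lambda u,v,z:ray("top",208+(u+.5)/5.5-.5,130+(v+.5)/5.5-.5,z)
p=w2u(f(332,403,.116));h=w2u(f(361,286,.104));t=w2u(f(308,291,.117));print(p,h,t,np.linalg.norm((h-p)[:2]))
i=lambda x,y,z:((np.array(proj("top",u2w(x,y,z)))-[208,130]+.5)*5.5-.5).round()
print(i(p[0]+.075,p[1],.104))
todo((h[0],h[1],.13),0)
E
```

```text
[-0.03970339 -0.01883421  0.116     ] [ 0.03485295 -0.01854338  0.104     ] [0.02276031 0.01190634 0.117     ] 0.07455690958089872
[362. 285.]
t 11.55 tip_u [-0.1077  0.2275  0.2669] F [-0.9 -0.   0.1] open -0.0
shift cm [-14.75 -24.07  14.13] turn [-0.023 -0.007 -0.017]
```

```bash
cat >> h.py <<'E'
PV=np.array([-.0397,-.0188])
def cov(phi,r,d,z):
    "tip at radius r along cover, d towards the tab, tool yawed with the cover"
    c,s=np.cos(phi),np.sin(phi)
    now=ctrl.observe();q=now["tool_rot"];R=Ro.from_quat([*q[1:],q[0]]).as_matrix()
    n=w2u(now["position"]+R[:,2]*ctrl.tip_extent)[:2]-PV
    print("polar phi",np.arctan2(n[1],n[0]).round(3),"r",np.hypot(*n).round(4))
    todo((PV[0]+r*c-d*s,PV[1]+r*s+d*c,z),0,phi)
E
python3 -m handwheel '[-2.9,-4.8,0,0,0,0,-2.9,-4.8,0,0,0,0,-2.9,-4.8,0,0,0,0,-2.9,-4.8,0,0,0,0,-2.9,-4.8,0,0,0,0]'
python3 -c "
from h import *
cov(0,.075,0,.14)"
```

```text
time_s: 12.18
position: [0.5688, 0.0072, 0.2811]
tool_rot: [-0.007, 0.127, 0.992, -0.013]
wrist_force: [0.4, 1.1, -0.2]
opening: 0.0
polar phi -0.092 r 0.0718
t 12.175 tip_u [ 0.0318 -0.0254  0.2701] F [ 0.4  1.1 -0.2] open 0.0
shift cm [-0.46  0.99 12.99] turn [-0.027 -0.01  -0.013]
```

```bash
python3 -m handwheel '[-0.4,0.9,4,-0.027,-0.01,-0.013,0,0,4,0,0,0,0,0,4,0,0,0,0,0,1,0,0,0,0,0,0,0,0,0]'
python3 -c "
from h import *
cov(0,.075,0,.106)"
```

```text
time_s: 12.8
position: [0.5717, 0.0014, 0.1491]
tool_rot: [0.001, 0.128, 0.992, -0.002]
wrist_force: [0.2, 0.3, 0.0]
opening: -0.003
polar phi -0.147 r 0.0767
t 12.8 tip_u [ 0.0362 -0.03    0.1381] F [0.2 0.3 0. ] open -0.0
shift cm [0.11 1.13 3.21] turn [-0.004  0.002 -0.014]
```

```bash
python3 -m handwheel '[0.1,1.1,1,0,0,-0.014,0,0,1.4,0,0,0,0,0,0.5,0,0,0,0,0,0.2,0,0,0,0,0,0,0,0,0]'
python3 -m handwheel '[0,0,0.15,0,0,0,0,0,0.15,0,0,0,0,0,0.15,0,0,0,0,0,0.15,0,0,0,0,0,0.15,0,0,0]'
python3 -c "
from h import *
cov(0,.075,0,.098)"
```

```text
time_s: 13.42
position: [0.5761, 0.0131, 0.1196]
tool_rot: [0.004, 0.12, 0.993, -0.002]
wrist_force: [-0.1, -0.2, 0.2]
opening: -0.001
time_s: 14.05
position: [0.5768, 0.0128, 0.1128]
tool_rot: [0.004, 0.12, 0.993, -0.002]
wrist_force: [-1.3, 0.7, 3.6]
opening: 0.001
polar phi 0.014 r 0.0782
t 14.05 tip_u [ 0.0385 -0.0177  0.1018] F [-1.3  0.7  3.6] open 0.0
shift cm [ 0.31 -0.11  0.38] turn [-0.003  0.009  0.002]
```

```bash
python3 -m handwheel '[0.1,0,0.2,0,0,0,0,0,0.2,0,0,0,0,0,0.2,0,0,0,0,0,0.15,0,0,0,0,0,0.15,0,0,0]'
python3 -m handwheel '[0,0,0.15,0,0,0,0,0,0.15,0,0,0,0,0,0.15,0,0,0,0,0,0.15,0,0,0,0,0,0.15,0,0,0]'
python3 -c "
from h import *
cov(0,.075,0,.098)"
```

```text
time_s: 14.68
position: [0.5769, 0.0129, 0.1057]
tool_rot: [0.006, 0.12, 0.993, -0.002]
wrist_force: [-2.5, 0.1, 13.3]
opening: 0.002
time_s: 15.3
position: [0.577, 0.0129, 0.1048]
tool_rot: [0.007, 0.12, 0.993, -0.002]
wrist_force: [-4.5, -0.1, 16.4]
opening: 0.002
polar phi 0.016 r 0.0784
t 15.3 tip_u [ 0.0386 -0.0176  0.0938] F [-4.5 -0.1 16.4] open 0.0
shift cm [ 0.31 -0.13 -0.42] turn [-0.003  0.014  0.002]
```

```bash
python3 -m handwheel '[0.1,0.5,0.12,0,0,0,0.05,0.6,0.12,0,0,0,0,0.6,0.12,0,0,0,0,0.6,0.12,0,0,-0.05,0,0.6,0.1,0,0,-0.08]'
python3 -c "
from h import *
cov(0.3,.075,0,.098)"
```

```text
time_s: 15.92
position: [0.5795, 0.0398, 0.1048]
tool_rot: [0.005, 0.052, 0.999, -0.005]
wrist_force: [-8.1, -2.2, 15.4]
opening: -0.002
polar phi 0.359 r 0.0794
t 15.925 tip_u [0.0347 0.0091 0.0938] F [-8.1 -2.2 15.4] open -0.0
shift cm [ 0.33 -0.55 -0.42] turn [-0.01   0.011 -0.163]
```

```bash
python3 -m handwheel '[0.1,0.8,0.1,0,0,-0.15,0.1,0.9,0.1,0,0,-0.15,0.1,0.9,0.1,0,0,-0.15,0,0,0,0,0,0,0,0,0,0,0,0]'
python3 - <<'E'
from h import *
import cv2
cov(0.6,.075,0.01,.098)
for n,(a,b,c,d) in dict(top=(130,240,208,348),side=(140,260,215,335)).items():
  cv2.imwrite(f"pics/{n}3.png",cv2.resize(ctrl.capture(n)[a:b,c:d,::-1],None,fx=5,fy=5,interpolation=cv2.INTER_CUBIC))
E
```

```text
time_s: 16.55
position: [0.5732, 0.0645, 0.1068]
tool_rot: [0.003, -0.181, 0.984, -0.008]
wrist_force: [-1.3, 0.1, 6.5]
opening: 0.001
polar phi 0.679 r 0.08
t 16.55 tip_u [0.0226 0.0315 0.0958] F [-1.3  0.1  6.5] open 0.0
shift cm [ 0.47  0.35 -0.22] turn [-0.017  0.003  0.005]
```

View pics/side3.png

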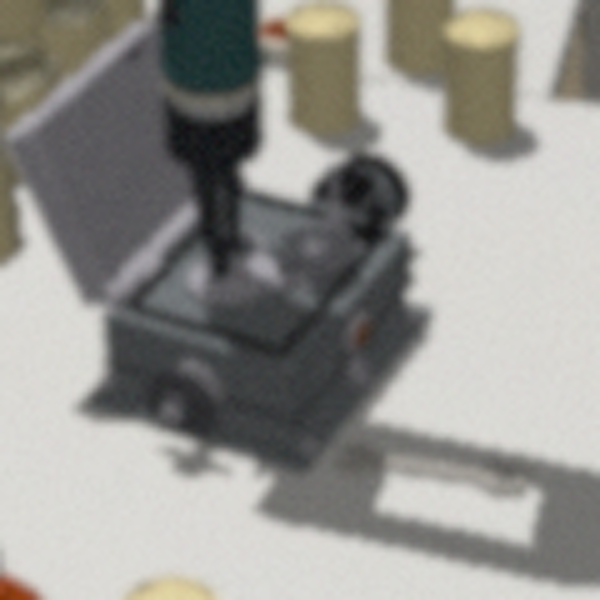

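The cover is turning with the finger: its head is at about (235,285), out of the notch and swung part of the way round. I go on along the arc and ease the finger up so that it pushes on the tab.

```bash
python3 -m handwheel '[0.2,1.1,-0.1,0,0,-0.15,0.2,1.1,-0.1,0,0,-0.15,0.15,1.1,-0.1,0,0,-0.15,0.1,1.1,0,0,0,-0.15,0,0,0,0,0,0]'
python3 - <<'E'
from h import *
import cv2
cov(1.3,.075,0.012,.102)
cv2.imwrite(f"pics/side4.png",cv2.resize(ctrl.capture("side")[140:260,215:335,::-1],None,fx=5,fy=5,interpolation=cv2.INTER_CUBIC))
E
```

```text
time_s: 17.27
position: [0.5449, 0.0967, 0.11]
tool_rot: [0.002, -0.471, 0.882, -0.01]
wrist_force: [-1.2, 1.2, 3.4]
opening: -0.003
polar phi 1.222 r 0.0795
t 17.275 tip_u [-0.0125  0.0559  0.099 ] F [-1.2  1.2  3.4] open -0.0
shift cm [ 0.58  1.75 -0.33] turn [-0.02  -0.007 -0.077]
```

View pics/side4.png

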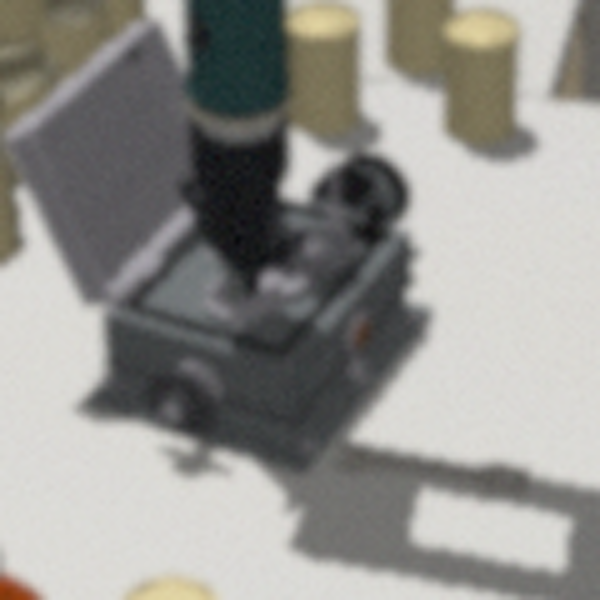

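The cover is at about 1 rad, with the fingertip by the tab near (250,290). I carry on towards the stop.

```bash
python3 -m handwheel '[0.2,1.0,-0.15,0,0,-0.14,0.15,1.0,-0.15,0,0,-0.12,0.1,0.9,-0.1,0,0,-0.08,0.1,0.5,0,0,0,0,0,0,0,0,0,0]'
python3 - <<'E'
from h import *
cov(1.57,.075,0.014,.106)
E
```

```text
time_s: 17.95
position: [0.5162, 0.1048, 0.113]
tool_rot: [0.003, -0.61, 0.792, -0.013]
wrist_force: [-0.9, -0.0, 2.2]
opening: 0.005
polar phi 1.605 r 0.0757
t 17.95 tip_u [-0.0423  0.0569  0.102 ] F [-0.9 -0.   2.2] open 0.0
shift cm [ 0.1   1.1  -0.42] turn [-0.023 -0.011 -0.016]
```

```bash
python3 -m handwheel '[0.1,0.5,-0.1,0,0,0,0.05,0.4,-0.1,0,0,0,0,0.3,0,0,0,0,0,0.3,0,0,0,0,0,0,0,0,0,0]'
python3 - <<'E'
from h import *
import cv2
cov(1.57,.075,0.014,.106)
cv2.imwrite(f"pics/top5.png",cv2.resize(ctrl.capture("top")[130:240,208:348,::-1],None,fx=5,fy=5,interpolation=cv2.INTER_CUBIC))
cv2.imwrite(f"pics/side5.png",cv2.resize(ctrl.capture("side")[140:260,215:335,::-1],None,fx=5,fy=5,interpolation=cv2.INTER_CUBIC))
E
```

```text
time_s: 18.58
position: [0.5072, 0.1051, 0.116]
tool_rot: [0.007, -0.609, 0.793, -0.018]
wrist_force: [2.2, -0.5, -1.3]
opening: -0.002
polar phi 1.722 r 0.0747
t 18.575 tip_u [-0.0509  0.055   0.105 ] F [ 2.2 -0.5 -1.3] open -0.0
shift cm [-0.1   0.23 -0.11] turn [-0.036 -0.011 -0.019]
```

View pics/side5.png

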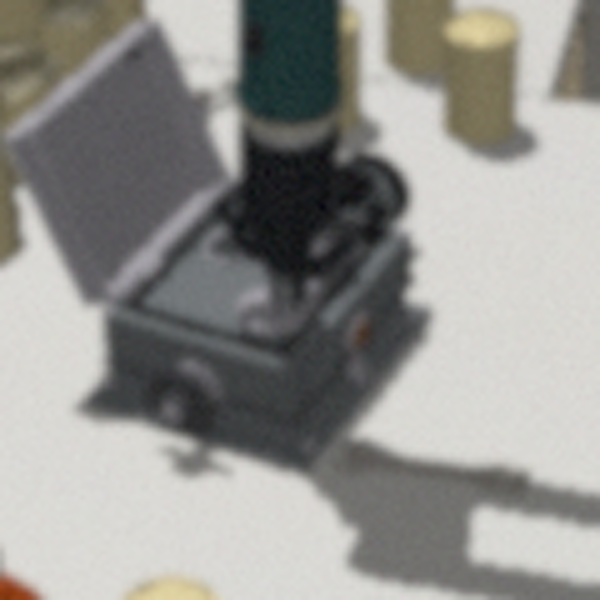

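The head is at about (270,315), almost parked, and the fingertip is pushing the tab lightly. I push on until the stop is felt.

```bash
python3 -m handwheel '[0,0.3,0,0,0,0,0,0.3,0,0,0,0,0,0.3,0,0,0,0,0,0.3,0,0,0,0,0,0.2,0,0,0,0]'
python3 - <<'E'
from h import *
cov(1.57,.075,0.014,.106)
E
```

```text
time_s: 19.3
position: [0.506, 0.1052, 0.1174]
tool_rot: [0.014, -0.61, 0.792, -0.027]
wrist_force: [7.3, -2.7, -5.2]
opening: -0.003
polar phi 1.734 r 0.0747
t 19.3 tip_u [-0.0519  0.0549  0.1064] F [ 7.3 -2.7 -5.2] open -0.0
shift cm [-0.12  0.12  0.03] turn [-0.06  -0.011 -0.015]
```

Seven newtons now give only 1 mm of movement, so it is at the stop. I back off the tab, lift clear and check.

```bash
python3 -m handwheel '[0,-0.5,0,0,0,0,0,-0.3,-1,0,0,0,0,0,-4,0,0,0,0,0,-5,0,0,0,0,0,-4,0,0,0]'
python3 -m handwheel '[-5,0,0,0,0,0,-5,0,0,0,0,0,-5,0,0,0,0,0,-5,0,0,0,0,0,0,0,0,0,0,0]'
python3 - <<'E'
from h import *
import cv2
todo((0,0,0))
T=cv2.resize(ctrl.capture("top")[130:240,218:338,::-1],None,fx=3.3,fy=3.3,interpolation=cv2.INTER_CUBIC)
S=cv2.resize(ctrl.capture("side")[150:260,215:335,::-1],None,fx=3.3,fy=3.3,interpolation=cv2.INTER_CUBIC)
cv2.imwrite("pics/f6.png",cv2.hconcat([T,S]))
E
```

```text
time_s: 19.92
position: [0.4994, 0.107, 0.2582]
tool_rot: [0.007, -0.61, 0.792, -0.022]
wrist_force: [1.6, -0.5, 0.5]
opening: 0.0
time_s: 20.55
position: [0.5501, 0.3057, 0.2627]
tool_rot: [0.009, -0.609, 0.793, -0.022]
wrist_force: [-0.4, -1.2, -0.4]
opening: -0.003
t 20.55 tip_u [-0.0573  0.2601  0.2517] F [-0.4 -1.2 -0.4] open -0.0
shift cm [25.57 -5.14 25.76] turn [-0.046  0.025  1.551]
```

View pics/f6.png

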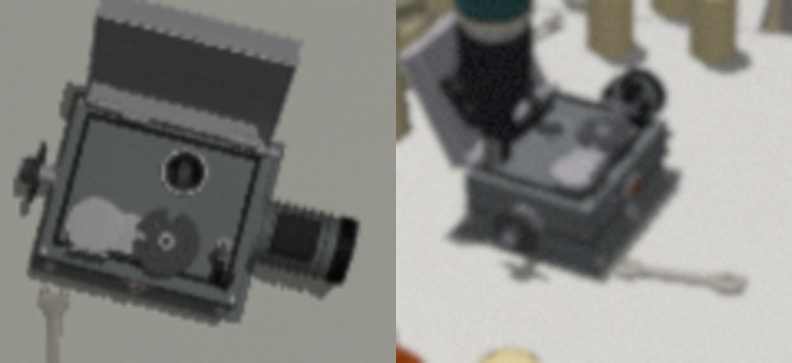

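Top view on the left: the port is uncovered at (185,172), the cover points to the unit's left with its head at (97,222), and the hood is open. The images cannot show 6.5 mm of lift, so I touch the head lightly, well below the 4 N spring preload, to check that it has sprung up.

```bash
python3 -m handwheel '[5,0,0,0,0,0,5,0,0,0,0,0,5,0,0,0,0,0,3,0,0,0,0,0,0,0,0,0,0,0]'
python3 - <<'E'
from h import *
cov(1.57,.075,0,.115)
E
```

```text
time_s: 21.28
position: [0.4951, 0.1183, 0.2656]
tool_rot: [0.004, -0.606, 0.795, -0.022]
wrist_force: [-0.5, -0.5, 0.1]
opening: -0.0
polar phi 1.873 r 0.0877
t 21.275 tip_u [-0.0658  0.0649  0.2546] F [-0.5 -0.5  0.1] open -0.0
shift cm [ 0.55 -2.12 14.07] turn [-0.04  -0.02  -0.025]
```

```bash
python3 -m handwheel '[0.5,-2.1,1,-0.04,-0.02,-0.02,0,0,5,0,0,0,0,0,4.5,0,0,0,0,0,2,0,0,0,0,0,0.7,0,0,0]'
python3 - <<'E'
from h import *
cov(1.57,.075,0,.106)
E
```

```text
time_s: 21.9
position: [0.5154, 0.1076, 0.1338]
tool_rot: [0.002, -0.613, 0.79, 0.0]
wrist_force: [0.3, 0.7, 0.2]
opening: -0.002
polar phi 1.625 r 0.0786
t 21.9 tip_u [-0.0439  0.0597  0.1228] F [0.3 0.7 0.2] open -0.0
shift cm [ 0.35 -0.43  1.68] turn [-0.002  0.004 -0.009]
```

```bash
python3 -m handwheel '[0.3,-0.4,1.0,0,0,0,0,0,0.5,0,0,0,0,0,0.2,0,0,0,0,0,0.1,0,0,0,0,0,0,0,0,0]'
python3 -m handwheel '[0,0,0.1,0,0,0,0,0,0.1,0,0,0,0,0,0.1,0,0,0,0,0,0,0,0,0,0,0,0,0,0,0]'
python3 -m handwheel '[0,0,0.1,0,0,0,0,0,0.1,0,0,0,0,0,0,0,0,0,0,0,0,0,0,0,0,0,0,0,0,0]'
```

```text
time_s: 22.52
position: [0.5206, 0.104, 0.117]
tool_rot: [0.004, -0.613, 0.79, -0.001]
wrist_force: [0.2, -0.3, -0.0]
opening: 0.002
time_s: 23.15
position: [0.5211, 0.1041, 0.1147]
tool_rot: [0.005, -0.613, 0.79, -0.001]
wrist_force: [0.8, 0.1, 1.7]
opening: -0.001
time_s: 23.78
position: [0.5211, 0.1041, 0.113]
tool_rot: [0.005, -0.613, 0.79, -0.001]
wrist_force: [-1.0, -0.6, 3.8]
opening: 0.001
```

The touch gives 3.8 N at TCP z = 0.113, against 3.6 N at 0.1128 for the cover when it was up in its first notch. It is sprung up, so I lift clear and check once more.

```bash
python3 -m handwheel '[0,0,-1,0,0,0,0,0,-4,0,0,0,0,0,-5,0,0,0,0,0,-4,0,0,0,0,0,0,0,0,0]'
python3 -m handwheel '[-5,0,0,0,0,0,-5,0,0,0,0,0,-5,0,0,0,0,0,-5,0,0,0,0,0,0,0,0,0,0,0]'
python3 - <<'E'
from h import *
import cv2
todo((0,0,0))
cv2.imwrite("pics/f7.png",cv2.resize(ctrl.capture("top")[:,:,::-1],(800,600),interpolation=cv2.INTER_CUBIC))
E
```

```text
time_s: 24.4
position: [0.5197, 0.1035, 0.2581]
tool_rot: [0.004, -0.613, 0.79, -0.001]
wrist_force: [0.4, -0.1, -0.4]
opening: -0.002
time_s: 25.02
position: [0.5691, 0.3011, 0.2553]
tool_rot: [0.002, -0.611, 0.791, -0.0]
wrist_force: [-0.2, -0.4, -0.6]
opening: 0.004
t 25.025 tip_u [-0.0381  0.2603  0.2443] F [-0.2 -0.4 -0.6] open 0.0
shift cm [26.04 -4.08 24.38] turn [-1.000e-03  4.000e-03  1.558e+00]
```

View pics/f7.png

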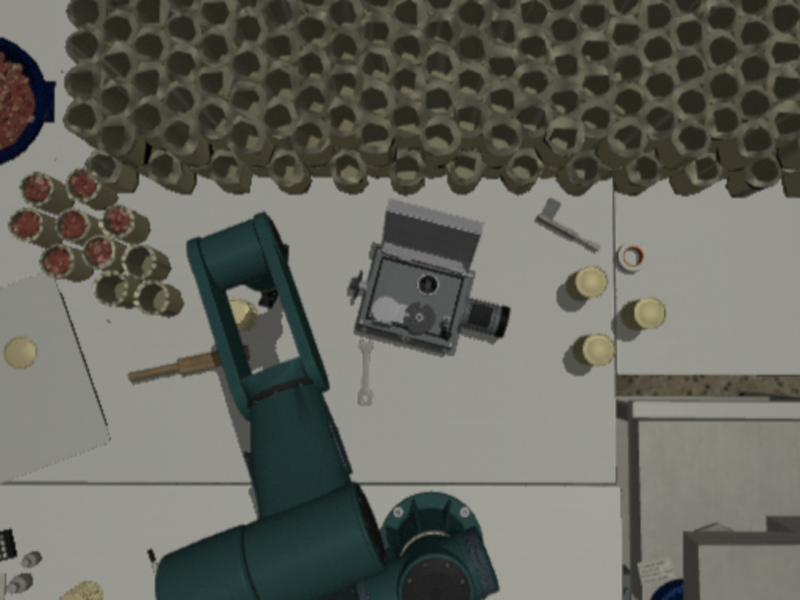

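The hood is open at about (435,235), the port clear at (428,284) and the cover parked at (390,308). The visible bystanders stand where they were; the arm hides the oil can, but the fingertips are at 0.24 m, above its 0.152 m.

```bash
python3 -c "
from plant import ctrl
ctrl.sign_off()"
```

```text
the job is handed in; nothing more can be done
```

The filler port is uncovered and the job is handed in, at about 25 s of the 51 s allowed. No verdict was reported.

**What I did:** I pressed the hood's front edge to its stop (about 16 N) and it popped ajar. I then lifted it over from under the lip with about 2 N until it fell open. I pressed the cover down (about 17 N), swung it round, pushed it by its tab to the end of its travel (about 8 N) and lifted clear.

**Last checks:**
- **Hood and cover:** the top view shows the hood open on the rear side, the port clear and the cover pointing to the unit's left, at about 1.57 rad by eye.
- **Parking notch:** the pictures cannot show the 6.5 mm of lift, so I touched the cover's head lightly. It met the finger at the same height as in the first notch (3.8 N at 113 mm TCP height, against 3.6 N at 112.8 mm), so it has sprung up.
- **Robot clear:** the wrist force was about zero at the end, and the fingertips were about 0.24 m above the table.
- **Bystanders:** all those in view are unmoved. The arm hid the oil can in the last picture, so I did not see it again, but the fingertips stayed more than 70 mm above its height on that side.

**What did not go to plan:** the 40° tilt for lifting the hood hit a wrist joint limit, so I lifted it with about 26° instead.

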